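# Hold a sample slide flush on a tilted stage

### The job

Swing the amber shield in front of the tilted stage wide open, at least square to where it shuts. Then take the sample slide, the plate with the upright blue grip, and hold it flush, underside down, on the sloped white face, lined up with the black outline and lengthwise up the slope, pressing gently. The program finishes while the gripper is still holding it pressed there; leave the shield open and the lens cap, tape roll and small carton where they stand.

Things in the scene. Friction and masses are not known exactly. Their poses are not given: they have to be found in the camera images.
- stage: Tilt stage, bolted down: black base plate 180 x 170 x 10 mm, two aluminium cheeks (74 mm high, at y = +-38 to 48 mm) carrying a tilted plate, and an amber shield on a hinge post. Origin on the bench under the tilt axis, which lies 62 mm up along the stage's y. The face looks to the stage's -x and up; the shut shield stands 75 mm from the origin toward -x. Place and yaw (-0.2 to 0.35) vary.
- face_center (a point): Centre of the sloped white face, 92 x 48 mm, on its surface, 20 mm from the tilt axis. x points up the slope along the long side, y along the stage's y, z square out of the face. A thin black outline, 78 x 33 mm, is centred on it. The face is sprung: it gives along -z by up to 6 mm, taking 1.5 N to start and 1.5 N more per mm (about 10 N at the stop).
- tilt_plate (a joint): Slope of the white face from level, rad; set between 0.25 and 0.6 at the start and clamped (does not give under 25 N).
- shield (a joint): Angle of the shield, rad: 0 shut (panel along the stage's y, across the front of the face), growing as the free end swings toward the stage's -x; stop at 1.9. Starts between 0 and 0.25. Stiff hinge that stays where it is left; about 1 N at the handle moves it.
- shield_handle (a point): Point on the shield's red handle, an upright round rod 14 mm thick standing 36 mm up from the shield's top edge at its free end; can be pinched from above. The rod's top is 16 mm above this point and 144 mm above the bench; 17 mm of bare rod lie below the point. The shield is an aluminium frame with an amber pane, 9 mm thick, from 16 to 108 mm above the bench.
- shield_hinge (a point): A point on the upright hinge axis of the shield, at the height of shield_handle and 110 mm from it; the hinge post is 14 mm in diameter and 118 mm high.
- slide_center (a point): Sample slide in its carrier: aluminium plate 76 x 30 x 5 mm with two glass windows and an upright blue grip on its middle, 26 mm long (x), 10 mm thick (y), rising 32 mm above the plate. About 60 g. Point on the centre line, 18.5 mm above the underside (whole height 37 mm). x along the plate, y across it, z up out of it. Lies flat on the bench, clear of the shield's sweep.
- slide_underside (a point): Centre of the underside of the slide's plate, same axes as slide_center.
- cap: Black lens cap, 34 mm in diameter, 10 mm high; origin at the centre of its underside. A bystander.
- tape: Roll of black tape, 58 mm in diameter, 19 mm high; origin at the centre of its underside. A bystander.
- carton: Small brown carton, 59 x 121 x 36 mm; origin at the centre of its underside. A bystander.
Mind the look-alikes: they are no part of the job. What is meant by the part that bears slide_center is not pink or purple, and is the larger of those in its own colour.

How it is judged:
By the outcome, as a careful person would: the job done as asked, in the order asked, and still so for the second after the job is handed in, while the arm keeps its last pose, push and grip.
It also fails if it takes over 61 s, if anything falls off the work surface, if the arm or the gripper's body presses on something with over 40 N, if the wrist force passes 120 N, or if a joint passes its speed limit or range.

### The arm

A 7-joint arm with a two-finger parallel gripper is mounted at the origin on a cart in front of the work surface, level with it; the furniture and walls round the work are solid. World frame = base frame: x ahead of the robot, y to its left, z up, the work surface at z = 0. Lengths are in mm, angles in rad, forces in N, time in s.
With the tool pointing down it reaches from about 350 to 900 mm from the base axis. Payload 19.9 kg.
Tool frame: the origin (TCP) lies midway between the tips of the shut fingers; the grasp point (between the pads) lies 19 mm behind it; z points along the fingers, x is the direction in which the jaws open and shut, and the axes are right-handed (so a half turn about z gives the same grasp; the last joint's range is limited). The gripper opens to 85 mm and grips with 20 to 120 N. Pads are 22 mm wide; open, the fingers measure 114 mm over their backs; the gripper's body (76 mm by 85 mm) begins 54 mm behind the grasp point. The pads swing forward as they close: fully open they stand 13 mm farther back than shut.
Start: joints at [-1.351, 0.417, -0.01, 1.614, 0.005, 1.111, -0.053], TCP at [161.752, 603.687, 231.26] pointing down, gripper open.
Joint ranges: [-2.81, 2.81], [-0.39, 2.02], [-1.27, 1.25], [0.06, 2.57], [-1.19, 4.33], [0.19, 2], [-2.82, 2.82]. Speed limits (rad/s): [1.89, 1.89, 2.39, 2.39, 3.01, 3.01, 3.01].

### API

Orientations are given as a rotation vector (axis times angle).
In Python, from bench import manip, vision gives the robot as it stands. The module is installed in compiled form; this text tells all that it offers. Calls block until the motion is done:
- manip.move_pose(position, orientation): joint-space move of the TCP to a pose.
- manip.move_linear(position, orientation=None, velocity=150): straight line of the TCP; orientation=None keeps the orientation; velocity is the mean speed in mm/s.
- manip.movej(angles): joint-space move.
- manip.set_gripper(opening, effort=None): finger opening in mm; effort is the grip in N (None keeps the last); returns when the fingers have stopped.
- manip.pause(seconds).
- manip.inverse_kinematics(position, orientation): joint angles nearest the present ones, or None.
- manip.state(): the state.
- vision.read_camera(name): name is "side" or "top"; returns a dict with "frame" (384x512x3 uint8, red, green, blue), "depth" (384x512 float32, mm along the optical axis (not along the pixel's ray), 0 where there is no reading), "fx", "fy", "cx", "cy" (pixels), "R" (3x3) and "t" (3): a world point X has camera coordinates R X + t. Camera axes: x right, y down, z forward; pixel columns grow to the right and rows downward; lengths in mm; the calibration is good to about 2 mm. A picture is of the moment at which its call begins.
A pose or a line that the arm cannot do raises manip.PlanningError and nothing moves.
- manip.hand_in(): hands the job in, once; it reports no verdict.
The state is a dict: "clock": time; "joint_positions": joint angles; "qvel": joint speeds; "joint_torque": joint torques, N m; "tcp_pos": TCP position; "ee_rot": TCP orientation; "force": force on the tool from outside, world axes, zero at the start; "moment": the same for the moment, N m; "finger_gap": finger opening in mm.
Only numpy, scipy, OpenCV 4.12 (cv2) and the standard library are available. Lean on these libraries where they do the work, as an engineer would, in place of code of your own. Each camera call takes 0.05 s, during which the arm holds its last target.

## Working session

There is one attempt and no reset: what is moved stays moved. The work goes in short steps, each a Python script; the robot and the scene stay as the last script left them, time stands still between calls to the robot, and variables do not carry over. Pictures are saved under pics/ and viewed, and the job is handed in when it is done.

```bash
mkdir -p pics; ls
python3 - <<'E'
from bench import manip, vision
import cv2,numpy as np,pickle
s=manip.state();print(s)
d={}
for n in("side","top"):
    c=vision.read_camera(n);d[n]=c
    cv2.imwrite(f"pics/{n}0.png",cv2.cvtColor(c["frame"],cv2.COLOR_RGB2BGR))
    print(n,c["fx"],c["fy"],c["cx"],c["cy"],np.round(c["R"],3).tolist(),np.round(c["t"]), np.round(-np.array(c["R"]).T@c["t"]))
pickle.dump(d,open("cam0.pkl","wb"))
E
```

```text
pics
{'clock': 0.0, 'joint_positions': array([-1.35048747,  0.41794641, -0.01031053,  1.61418761,  0.00469694,
        1.11071858, -0.05303201]), 'qvel': array([ 1.02447204e-03,  6.21361507e-04,  3.87791487e-04, -2.85258942e-05,
       -1.29544197e-03, -8.71921907e-04, -4.51211484e-04]), 'joint_torque': array([-6.08639184e-04, -8.64436626e+01,  6.78603686e-01, -4.34903169e+01,
        1.90372718e-02,  7.21786855e-03,  7.82013285e-05]), 'tcp_pos': array([161.68026358, 603.35292667, 230.67180189]), 'ee_rot': array([ 2.49176919e+00,  1.91194700e+00, -1.45338963e-03]), 'force': array([ 0.17009642, -0.52641937, -0.63926642]), 'moment': array([-0.01693338,  0.04464331, -0.025573  ]), 'finger_gap': 85.51377095786401}
side 428.62583272420414 428.62583272420414 245.78498962981328 193.00813062325605 [[0.874, -0.485, -0.018], [-0.244, -0.406, -0.88], [0.419, 0.774, -0.474]] [-464.  206. 1087.] [   0. -983.  688.]
top 441.92060181221444 441.92060181221444 259.5597407168677 188.39696883965587 [[-0.005, -1.0, -0.012], [-0.994, 0.006, -0.105], [0.105, 0.011, -0.994]] [   8.  561. 1409.] [ 410.  -11. 1460.]
```

View pics/side0.png

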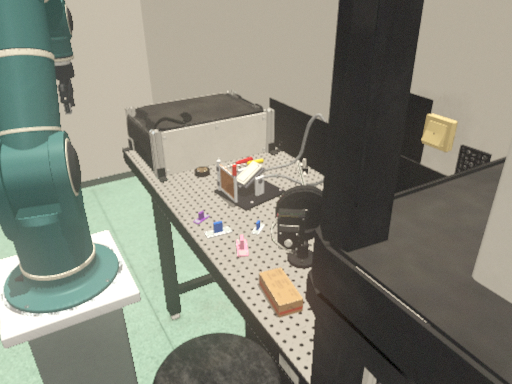

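View pics/top0.png

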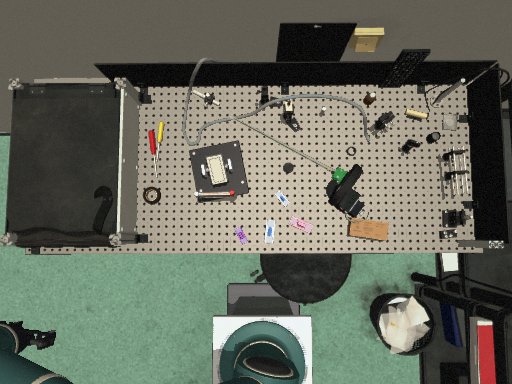

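The overview shows the stage near top (218,170) and side (240,185), the large blue slide at top (270,231) and side (218,229), with a smaller blue, a pink and a purple decoy nearby. Next I'll enlarge both areas.

Run:
```python
import cv2
a=cv2.imread("pics/top0.png")[130:250,180:320]
cv2.imwrite("pics/topz.png",cv2.resize(a,None,fx=5,fy=5,interpolation=cv2.INTER_CUBIC))
a=cv2.imread("pics/side0.png")[145:265,180:300]
cv2.imwrite("pics/sidez.png",cv2.resize(a,None,fx=5,fy=5,interpolation=cv2.INTER_CUBIC))
```

```text
(no output)
```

View pics/topz.png

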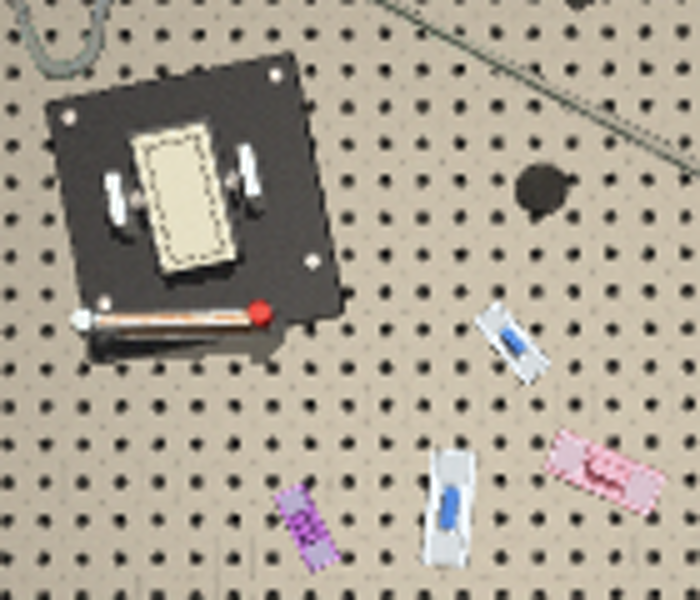

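View pics/sidez.png

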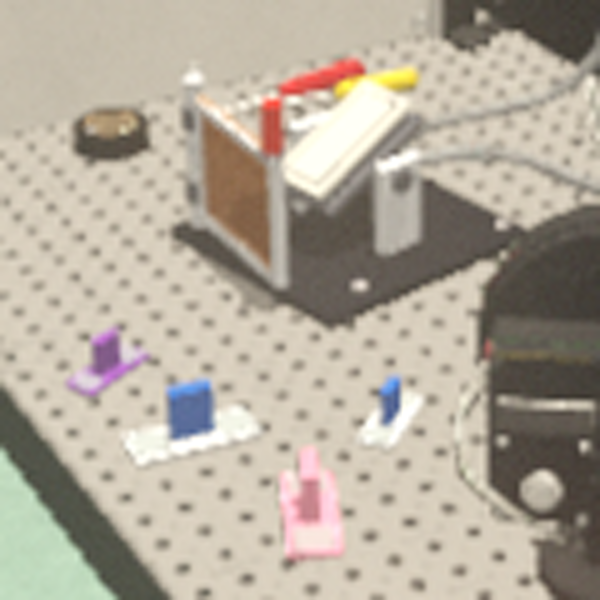

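```bash
cat > h.py <<'E'
import cv2,numpy as np,pickle
def ray(c,u,v):
    R=np.array(c["R"]);t=np.array(c["t"]).ravel()
    o=-R.T@t; d=R.T@np.array([(u-c["cx"])/c["fx"],(v-c["cy"])/c["fy"],1.]); return o,d
def onz(c,p,z):
    o,d=ray(c,*p); return o+d*(z-o[2])/d[2]
def onplane(c,p,P,n):
    o,d=ray(c,*p); return o+d*((P-o)@n)/(d@n)
def tri(c1,p1,c2,p2):
    o1,d1=ray(c1,*p1);o2,d2=ray(c2,*p2)
    d1=d1/np.linalg.norm(d1);d2=d2/np.linalg.norm(d2)
    s=np.linalg.lstsq(np.c_[d1,-d2],o2-o1,rcond=None)[0]
    a=o1+s[0]*d1;b=o2+s[1]*d2
    return (a+b)/2,np.linalg.norm(a-b)
def proj(c,X):
    x=np.array(c["R"])@X+np.array(c["t"]).ravel(); return np.array([c["fx"]*x[0]/x[2]+c["cx"],c["fy"]*x[1]/x[2]+c["cy"]])
def cloud(c,m):
    v,u=np.nonzero(m&(c["depth"]>0)); z=c["depth"][v,u]
    P=np.c_[(u-c["cx"])/c["fx"]*z,(v-c["cy"])/c["fy"]*z,z]
    return (P-np.array(c["t"]).ravel())@np.array(c["R"])
def hsv(c): return cv2.cvtColor(c["frame"],cv2.COLOR_RGB2HSV)
def blobs(m,box):
    x0,y0,x1,y1=box; mm=np.zeros_like(m); mm[y0:y1,x0:x1]=m[y0:y1,x0:x1]
    n,l,s,ce=cv2.connectedComponentsWithStats(mm.astype(np.uint8),connectivity=8)
    return [(l==i,s[i],ce[i]) for i in range(1,n) if s[i][4]>3]
E
python3 - <<'E'
from h import *
d=pickle.load(open("cam0.pkl","rb"))
box={"top":(180,130,320,250),"side":(180,145,300,265)}
for n in("top","side"):
    c=d[n];H=hsv(c).astype(int);h,s,v=H[...,0],H[...,1],H[...,2]
    for name,m in(("red",((h<6)|(h>174))&(s>150)&(v>90)),("blue",(h>100)&(h<125)&(s>110)),("face",(h>18)&(h<32)&(v>190)&(s>15)&(s<70)),("white",(v>215)&(s<25))):
        for b in blobs(m,box[n]):
            P=cloud(c,b[0]); print(n,name,b[1],np.round(b[2],2),np.round(np.median(P,0),1) if len(P) else None, np.round(P.min(0)) if len(P) else '',np.round(P.max(0))if len(P) else '')
E
```

```text
top red [230 190   5   5  18] [231.56 191.94] [538.5  88.  144.4] [532.  82.  13.] [558. 103. 152.]
top blue [280 196   5   5  12] [282.   197.75] [529.4 -67.5  28.8] [522. -74.  23.] [536. -61.  33.]
top blue [268 228   4   7  20] [269.5 231. ] [422.4 -26.   36.1] [413. -31.  32.] [432. -21.  46.]
top face [ 193  131  127  119 6330] [267.27 201.28] [505.7 -20.    0.9] [ 363. -193.  -10.] [759. 226.  14.]
top face [264 130  56  32 594] [300.12 140.36] [ 729.4 -141.1    0.9] [ 654. -196.   -9.] [763. -10.  11.]
top face [224 136  11   5  21] [228.29 138.76] [7.316e+02 1.110e+02 6.000e-01] [728.  91.  -4.] [742. 124.   6.]
top face [207 155  20  29 345] [216.39 169.31] [617.2 140.6  81.3] [575. 112.  53.] [659. 169. 107.]
top face [199 204   4   2   4] [200.5  204.25] [513.  201.7   0. ] [510. 197.  -1.] [513. 207.   1.]
top face [192 219   3   2   4] [193.  219.5] [4.618e+02 2.255e+02 2.000e-01] [460. 223.  -2.] [463. 230.   6.]
top face [194 228   5   3   9] [196.   228.89] [430.5 215.6   1.8] [427. 210.  -3.] [434. 222.   7.]
top face [201 245   4   2   5] [202.6 245.8] [374.9 191.9
[... 2105 characters left out ...]
8 162  20  19 172] [246.85 170.8 ] [618.9 146.1  77.1] [583. 119.  -4.] [713. 335.  99.]
side white [247 169  11  11  11] [252. 174.] [622.5 118.6  76.7] [602. 114.  65.] [640. 124.  91.]
side white [255 175   9   5  22] [258.91 176.77] [639.4 102.1  70.6] [619.  89.   5.] [720. 222.  73.]
side white [205 214   3   3   5] [205.6 215. ] [432.2  76.4   1.8] [428.  73.  -3.] [435.  90.   3.]
side white [195 218   5   4   8] [196.75 220.12] [396.   62.1   1.2] [392.  52.  -2.] [400.  81.   4.]
side white [251 223  14  12  71] [257.69 229.11] [526.2 -74.8   1.4] [504. -94. -19.] [563. -42.   5.]
side white [204 226  28  12 139] [217.51 231.88] [417.8 -30.3   3. ] [384. -47. -20.] [477.  10.   7.]
```

Run:
```python
from h import *
d=pickle.load(open("cam0.pkl","rb"))
T,S=d["top"],d["side"]
r=lambda x:np.round(x,1)
print("handle",r(onz(T,(231.56,191.94),142)),tri(T,(231.5,191.8),S,(234,166.)) )
hi=onz(T,(195.92,193.33),118);print("hinge",r(hi),tri(T,(195.92,193.33),S,(218.5,159.5)))
c1=onz(T,(229.25,163.96),74);c2=onz(T,(202.65,169.27),74);print("cheeks",r(c1),r(c2),np.linalg.norm(c1-c2),"mid",r((c1+c2)/2))
y=c2-c1;print("yaw cheeks",np.arctan2(-y[0],y[1]))
# base plate
H=hsv(T).astype(int);m=(H[...,2]<85)
b=max(blobs(m,(180,130,270,210)),key=lambda q:q[1][4])
cn=max(cv2.findContours(b[0].astype(np.uint8),cv2.RETR_EXTERNAL,cv2.CHAIN_APPROX_NONE)[0],key=cv2.contourArea)
q=cv2.approxPolyDP(cv2.convexHull(cn),5,True)[:,0]
for p in q: print("base",p,r(onz(T,p+0.,10)))
# face
h,s,v=H[...,0],H[...,1],H[...,2]
f=((h>18)&(h<32)&(v>190)&(s>15)&(s<70))
fb=[b for b in blobs(f,(203,150,233,190)) if 250<b[1][4]<400]
print(len(fb))
for b in fb:
  m0=b[0].astype(np.uint8)
  cn=max(cv2.findContours(m0,cv2.RETR_EXTERNAL,cv2.CHAIN_APPROX_NONE)[0],key=cv2.contourArea)
  full=np.zeros_like(m0);cv2.drawContours(full,[cn],-1,1,-1)
  P=cloud(T,cv2.erode(full,np.ones((3,3)))>0)
  C=P.mean(0);n=np.linalg.svd(P-C)[2][2];n*=np.sign(n[2])
  print("plane",r(C),n,"tilt",np.arccos(n[2]),"dir",np.arctan2(-n[1],-n[0]),"rms",np.std((P-C)@n))
  vv,uu=np.nonzero(full);X=np.array([onplane(T,(u,w),C,n) for u,w in zip(uu,vv)])
  print("area ctr",r(X.mean(0)),len(X)); rc=cv2.minAreaRect(cn);print(rc)
  cor=np.array([onplane(T,p,C,n) for p in cv2.boxPoints(rc)]);print(r(cor),r(np.linalg.norm(np.roll(cor,1,0)-cor,axis=1)))
# slide
for box,nm in (((260,215,280,248),"slide"),):
  w=((v>150)&((s<25)|((h>95)&(h<128))))
  b=max(blobs(w,box),key=lambda q:q[1][4]);m0=b[0].astype(np.uint8)
  cn=max(cv2.findContours(m0,cv2.RETR_EXTERNAL,cv2.CHAIN_APPROX_NONE)[0],key=cv2.contourArea)
  rc=cv2.minAreaRect(cn);bp=np.array([onz(T,p,5) for p in cv2.boxPoints(rc)]);print(b[1],r(bp),r(bp.mean(0)),r(np.linalg.norm(np.roll(bp,1,0)-bp,axis=1)))
  vv,uu=np.nonzero(m0);X=np.array([onz(T,(u,q),5)[:2] for u,q in zip(uu,vv)]);e=np.linalg.eigh(np.cov(X.T))[1][:,1];print("axis",np.arctan2(e[1],e[0]),X.mean(0))
print("grip",r(onz(T,(269.5,231.),35)))
bm=((h>100)&(h<125)&(s>110)); 
vv,uu=np.nonzero(bm[226:238,264:276]); X=np.array([onz(T,(u+264,q+226),35)[:2] for u,q in zip(uu,vv)]);ee=np.linalg.eigh(np.cov(X.T))[1][:,1];print(ee,np.arctan2(ee[1],ee[0]),X.mean(0),np.ptp(X,axis=0))
```

```text
handle [538.7  88.1 142. ] (array([540.16980578,  88.26115735, 137.9395172 ]), np.float64(1.4651158294854205))
hinge [537.4 198.9 118. ] (array([538.66445481, 198.21215362, 118.55133188]), np.float64(2.8687310364625906))
cheeks [634.6 100.7  74. ] [618.2 185.2  74. ] 86.04387150365689 mid [626.4 142.9  74. ]
yaw cheeks 0.1927390591423232
base [238 141] [722.4  76.8  10. ]
base [248 192] [551.1  43.7  10. ]
base [198 191] [555.3 209.   10. ]
base [189 151] [689.6 240.4  10. ]
1
plane [616.7 140.8  81.3] [-0.46054203 -0.06440879  0.885298  ] tilt 0.4836618816241166 dir 0.13895304957663512 rms 2.583764845413325
area ctr [616.9 140.8  81.4] 397
((216.31175231933594, 169.15293884277344), (27.333240509033203, 14.642807960510254), 77.47119140625)
[[651.4 170.5 101.5]
 [660.8 125.7 103.2]
 [582.1 110.6  61.1]
 [572.3 156.5  59.4]] [90.6 45.8 90.5 46.9]
[264 220  11  24 216] [[385.8  -7.    5. ]
 [461.4 -15.    5. ]
 [458.1 -45.9   5. ]
 [382.6 -37.7   5. ]] [422.  -26.4   5. ] [30.9 76.  31.  75.9]
axis 3.047219886004486 [421.59214892 -26.01003397]
grip [422.5 -26.   35. ]
[-0.96761046  0.25244801] 2.8863832775144314 [422.45874811 -25.98778775] [19.18455997  9.76304603]
```

```bash
cat >> h.py <<'E'
from scipy.spatial.transform import Rotation as Ro
def down(a):
    x=np.array([np.cos(a),np.sin(a),0]);z=np.array([0,0,-1.]);return Ro.from_matrix(np.c_[x,np.cross(z,x),z]).as_rotvec()
HI=np.array([538.,198.6]); YAW=.192
E
python3 - <<'E'
from h import *
from bench import manip
d=pickle.load(open("cam0.pkl","rb"))
P=cloud(d["top"],d["top"]["depth"]>0)
for (x0,x1,y0,y1) in ((360,780,300,900),(300,360,200,900),(360,800,250,400)):
    q=P[(P[:,0]>x0)&(P[:,0]<x1)&(P[:,1]>y0)&(P[:,1]<y1)];print(q[:,2].max() if len(q) else None, q[q[:,2]>60].min(0) if (q[:,2]>60).any() else '')
for pos,a in (((115,430,300),1.31),((400,90,250),0.02),((400,90,250),0.02+np.pi)):
    print(pos,a,manip.inverse_kinematics(pos,down(a)))
for off in(0,np.pi):
  for th in np.linspace(0,1.6,5):
    ph=-1.559-th; p=HI+110*np.array([np.cos(ph),np.sin(ph)])
    print(np.round(p,1),manip.inverse_kinematics((*p,114),down(ph+np.pi/2+off)))
E
```

```text
211.39815848153972 [374.86570246 404.60661332  60.0266886 ]
12.852992378994076 
46.489159107943046 
(115, 430, 300) 1.31 [-1.35577700e+00  2.32502656e-02 -2.32172800e-02  1.94745780e+00
  5.85943012e-04  1.17089092e+00 -6.92161314e-02]
(400, 90, 250) 0.02 [-0.87810547 -0.01704752  0.5814566   2.10359288  0.01077995  1.05227119
 -0.28205826]
(400, 90, 250) 3.161592653589793 None
[539.3  88.6] [-0.67298682  0.48114359  0.57283975  1.9257789  -0.34590673  0.83283627
  0.09607869]
[496.4  96.8] [-0.74027172  0.41546124  0.59138858  2.02469814 -0.32161246  0.7921557
 -0.34764635]
[460. 121.] [-0.82501406  0.36313257  0.5947051   2.09507272 -0.29204302  0.76317423
 -0.83546712]
[436.  157.5] [-0.9491563   0.3478867   0.62851819  2.12367883 -0.29686975  0.7548671
 -1.31869403]
[428.  200.5] [-1.05378893  0.36971083  0.65203399  2.10326589 -0.32187158  0.76582099
 -1.78747405]
[539.3  88.6] [ 0.58890672  0.6917725  -1.08549886  1.88483753  0.72216398  1.02288746
  2.34173732]
[496.4  96.8] [-0.36209823  0.3624283   0.1291928   2.01273791 -0.06564467  0.77026965
  2.55932282]
[460. 121.] [-0.48602846  0.31768362  0.19035425  2.08474469 -0.08715015  0.74642876
  2.11245501]
[436.  157.5] [-0.59359108  0.29915156  0.20741703  2.11306758 -0.09038143  0.73745613
  1.62522925]
[428.  200.5] [-0.70392534  0.31499597  0.23258595  2.09283299 -0.10558252  0.74449789
  1.14876657]
```

Run:
```python
from h import *
from bench import manip,vision
st=lambda:(lambda s:print(round(s["clock"],2),np.round(s["tcp_pos"],1),"F",np.round(s["force"],1),"gap",round(s["finger_gap"],1)))(manip.state())
a=0.012
manip.move_pose((115,430,300),down(1.31));st()
manip.set_gripper(45)
manip.move_pose((430,90,260),down(a));st()
manip.move_pose((539.3,88.4,170),down(a));st()
manip.move_linear((539.3,88.4,114),velocity=80);st()
c=vision.read_camera("side");cv2.imwrite("pics/s1.png",cv2.resize(cv2.cvtColor(c["frame"],cv2.COLOR_RGB2BGR)[110:230,180:300],None,fx=5,fy=5))
c=vision.read_camera("top");cv2.imwrite("pics/t1.png",cv2.resize(cv2.cvtColor(c["frame"],cv2.COLOR_RGB2BGR)[130:250,180:320],None,fx=5,fy=5))
```

```text
0.89 [115.1 430.2 300.2] F [ 0.8  0.4 -0.7] gap 85.5
3.07 [429.8  91.  260. ] F [-0.3 -0.5 -0.3] gap 45.3
3.74 [538.8  88.8 170.1] F [-0.2 -0.3  0.3] gap 45.2
4.59 [539.5  88.3 114.3] F [-0.5 -0.1 -0.2] gap 45.1
```

View pics/s1.png

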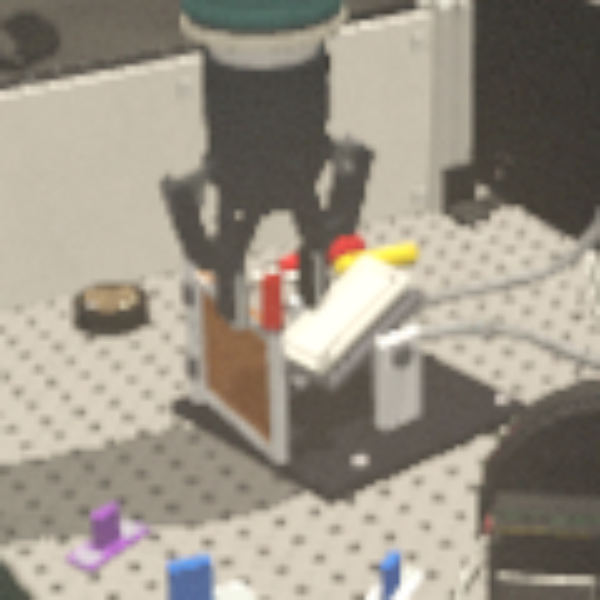

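View pics/t1.png

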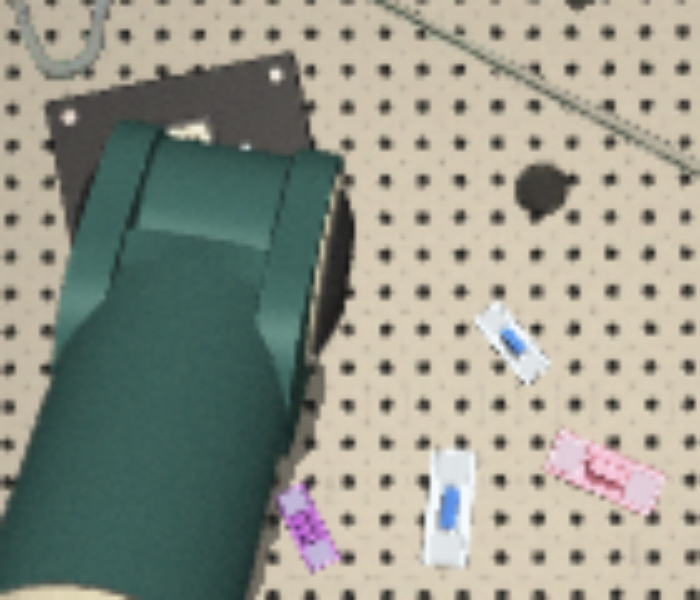

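The side view shows the fingers at zoom (235,300) and (312,280), either side of the red rod at (272,300), so I'll close and swing.

Run:
```python
from h import *
from bench import manip,vision
st=lambda:(lambda s:print(round(s["clock"],2),np.round(s["tcp_pos"],1),"F",np.round(s["force"],1),"gap",round(s["finger_gap"],1)))(manip.state())
manip.set_gripper(5,40);st()
p0=np.array(manip.state()["tcp_pos"][:2]); 
for th in np.arange(0.16,1.64,0.16):
    ph=-1.559-th; p=HI+110.2*np.array([np.cos(ph),np.sin(ph)])
    manip.move_linear((*p,114),down(ph+np.pi/2),velocity=60)
    st()
    if manip.state()["finger_gap"]<12: print("slip");break
    if np.linalg.norm(manip.state()["force"])>35: print("force");break
```

```text
5.08 [539.5  88.4 114.3] F [-1.9  0.1  6.6] gap 12.7
5.52 [521.7  89.6 114.3] F [-2.3 -1.4  5.9] gap 13.1
5.96 [504.5  93.5 114.3] F [-2.2 -1.7  6.5] gap 12.9
6.4 [488.2 100.1 114.3] F [-1.8 -3.3  7.8] gap 13.0
6.84 [473.1 109.2 114.3] F [-3.  -2.8  8.5] gap 12.8
7.28 [459.6 120.7 114.2] F [-4.7 -3.  11.4] gap 12.7
7.72 [448.1 134.2 114.2] F [-5.7 -3.5 12.5] gap 12.4
8.17 [439.  149.4 114.2] F [-6.9 -2.6 13.9] gap 12.8
8.61 [432.4 165.9 114.2] F [-6.7 -1.6 14. ] gap 12.5
9.05 [428.6 183.2 114.2] F [-6.6 -0.2 14.1] gap 12.5
9.49 [427.6 200.9 114.2] F [-6.3  0.1 12.8] gap 12.8
```

Run:
```python
from h import *
from bench import manip,vision
st=lambda:(lambda s:print(round(s["clock"],2),np.round(s["tcp_pos"],1),"F",np.round(s["force"],1),"gap",round(s["finger_gap"],1)))(manip.state())
manip.set_gripper(45);st()
p=manip.state()["tcp_pos"];manip.move_linear((p[0],p[1],200),velocity=150);st()
for a in(1.477,1.477-np.pi): print(manip.inverse_kinematics((422.3,-26.2,150),down(a)),manip.inverse_kinematics((422.3,-26.2,8),down(a)))
manip.move_pose((422.3,-26.2,150),down(1.477-np.pi));st()
d={}
for n in("side","top"):
    c=vision.read_camera(n);d[n]=c
pickle.dump(d,open("cam2.pkl","wb"))
cv2.imwrite("pics/s2.png",cv2.resize(cv2.cvtColor(d["side"]["frame"],cv2.COLOR_RGB2BGR)[130:250,180:300],None,fx=5,fy=5))
cv2.imwrite("pics/t2.png",cv2.resize(cv2.cvtColor(d["top"]["frame"],cv2.COLOR_RGB2BGR)[130:250,180:320],None,fx=5,fy=5))
```

```text
9.9 [427.8 200.5 114. ] F [ 0.8  0.3 -1. ] gap 44.8
10.62 [427.5 200.6 199.5] F [-0.3  0.3  0.1] gap 45.3
[-0.66768841  0.20546072  0.73049994  2.18880248 -0.18947326  0.80781655
  1.66102274] [-0.26327227  0.47201876  0.29218022  2.25134826 -0.30345118  0.45369543
  1.74982699]
[-0.99259743  0.32820818  1.14310538  2.19514925 -0.40201183  0.84751856
 -1.26085728] [-0.62706025  0.58351755  0.73439638  2.26168315 -0.7676466   0.56058285
 -0.96067595]
11.55 [422.6 -25.4 149.9] F [ 0.5  1.4 -0.1] gap 44.7
```

View pics/s2.png

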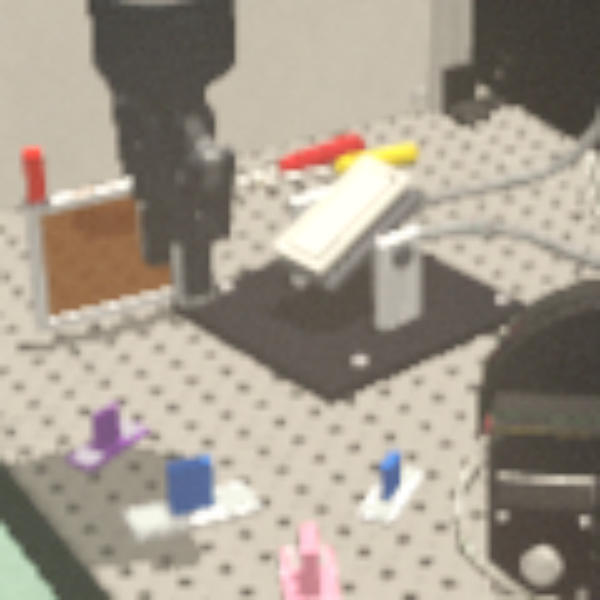

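View pics/t2.png

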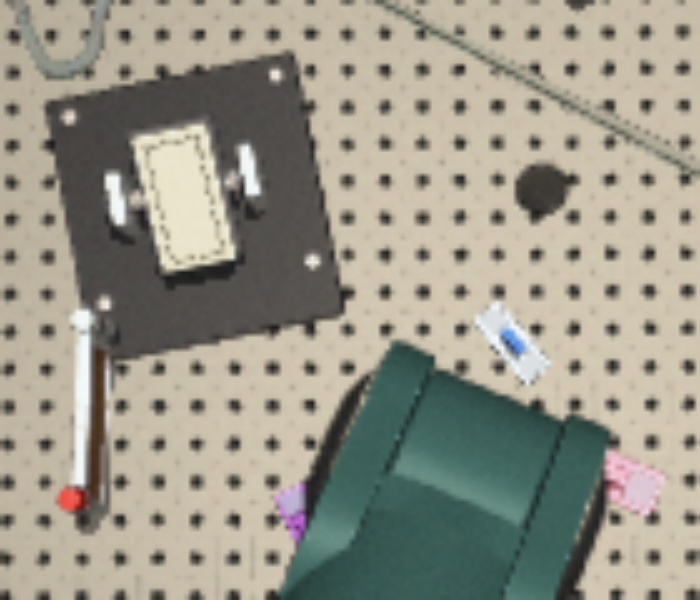

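The shield now stands open: in the top zoom the panel runs from (82,318) to (70,498), past square, and in the side view the face is clear. Next I'll refine the face plane with the yaw fixed and test the IK for the placing.

```bash
cat >> h.py <<'E'
def face_pose(tilt,C):
    ex=np.array([np.cos(YAW)*np.cos(tilt),np.sin(YAW)*np.cos(tilt),np.sin(tilt)]);ey=np.array([-np.sin(YAW),np.cos(YAW),0]);n=np.cross(ex,ey)
    return ex,ey,n
def toolrot(ex,ey,n,flip):
    x=ey*(1 if not flip else -1);z=-n;return Ro.from_matrix(np.c_[x,np.cross(z,x),z]).as_rotvec()
E
python3 - <<'E'
from h import *
from bench import manip
d=pickle.load(open("cam2.pkl","rb"));d0=pickle.load(open("cam0.pkl","rb"))
u=np.array([np.cos(YAW),np.sin(YAW)])
cors={}
for n,box in (("top",(203,150,233,190)),("side",(230,157,266,190))):
  for dd in((d0,d) if n=="top" else (d,)):
    c=dd[n];H=hsv(c).astype(int);h,s,v=H[...,0],H[...,1],H[...,2]
    f=((v>205)&(s>=18)&(s<70)&(h>18)&(h<33)) if n=="top" else ((v>212)&(s<60))
    b=max(blobs(f,box),key=lambda q:q[1][4]);m0=b[0].astype(np.uint8)
    m0=cv2.morphologyEx(m0,cv2.MORPH_CLOSE,np.ones((3,3)))
    if n=="side": m0=cv2.morphologyEx(m0,cv2.MORPH_OPEN,np.ones((5,5)))
    cn=max(cv2.findContours(m0,cv2.RETR_EXTERNAL,cv2.CHAIN_APPROX_NONE)[0],key=cv2.contourArea)
    full=np.zeros_like(m0);cv2.drawContours(full,[cn],-1,1,-1)
    P=cloud(c,cv2.erode(full,np.ones((3,3)))>0)
    t=P[:,:2]@u; A=np.c_[t-t.mean(),np.ones(len(t))]
    k=np.ones(len(t),bool)
    for _ in range(4):
        co=np.linalg.lstsq(A[k],P[k,2],rcond=None)[0];r=P[:,2]-A@co;k=abs(r)<3*np.std(r[k])
    print(n,b[1],full.sum(),"tilt",np.arctan(co[0]),"sd",np.std(r[k]),"ctr",np.round(P[k].mean(0),1))
    if n=="side":
        q=cv2.approxPolyDP(cv2.convexHull(cn),3,True)[:,0];print(q.tolist())
        g=c["frame"].copy();cv2.drawContours(g,[cn],-1,(255,0,0),1);cv2.imwrite("pics/fm.png",cv2.resize(g[145:200,220:275,::-1],None,fx=10,fy=10,interpolation=0))
C=np.array([617.,140.9,79.8])
ex,ey,nn=face_pose(.484,C)
for fl in(0,1):
  rv=toolrot(ex,ey,nn,fl)
  for hgt in (60,20,8): print(fl,hgt,manip.inverse_kinematics(C+nn*hgt,rv))
E
```

```text
top [207 155  20  29 330] 396 tilt 0.4773994779626099 sd 2.9294105089213685 ctr [617.  141.   81.5]
top [207 155  20  29 329] 396 tilt 0.48486428232922274 sd 2.9371713591628748 ctr [617.2 141.   81.3]
side [230 161  36  23 373] 354 tilt -0.4996830696404972 sd 26.773106129691936 ctr [620.  166.9  64.1]
[[259, 164], [245, 182], [230, 177], [230, 170], [251, 162]]
0 60 [ 0.32028769  0.41336268 -0.73127302  2.10222458  0.99059738  0.38708822
  0.5905908 ]
0 20 [ 0.16751516  0.471538   -0.55531385  2.08047394  1.08659525  0.31886159
  0.49218868]
0 8 [ 0.16613198  0.5012541  -0.55592225  2.07123041  1.15519947  0.31978753
  0.43294175]
1 60 [-0.87900728  0.39267963  0.6823398   2.13864214 -0.7879661   0.27742074
 -0.95507534]
1 20 [-0.73142687  0.46238549  0.52007485  2.10885601 -0.90027251  0.21398357
 -0.84467673]
1 8 [-0.69286767  0.48400899  0.47708365  2.09853195 -0.9361835   0.19563043
 -0.80801511]
```

View pics/fm.png

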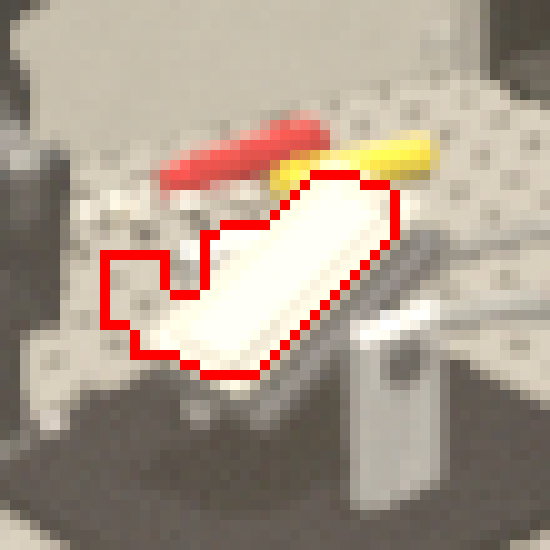

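Run:
```python
from h import *
d=pickle.load(open("cam2.pkl","rb"));c=d["side"]
u=np.array([np.cos(YAW),np.sin(YAW)])
pl=np.array([[165,335],[250,362],[375,225],[325,190]])/10+[219.5,144.5]
m=np.zeros((384,512),np.uint8);cv2.fillPoly(m,[np.round(pl).astype(int)],1)
P=cloud(c,m>0);t=P[:,:2]@u;A=np.c_[t-t.mean(),np.ones(len(t))];k=np.ones(len(t),bool)
for _ in range(5):
    co=np.linalg.lstsq(A[k],P[k,2],rcond=None)[0];r=P[:,2]-A@co;k=abs(r)<3*np.std(r[k])
print(k.sum(),len(k),"tilt",np.arctan(co[0]),np.std(r[k]),P[k].mean(0))
C=np.array([617.,140.9,79.8])
for tl in(.45,.484,.51):
    ex,ey,n=face_pose(tl,C)
    print(tl,[(np.round((proj(c,C+ex*a+ey*b)-[219.5,144.5])*10)).tolist() for a,b in((-46,24),(-46,-24),(46,-24),(46,24))],np.round((proj(c,C)-[219.5,144.5])*10))
# slide re-measure in side: grip top
print(np.round(proj(c,np.array([422.3,-26.2,37.])),1))
H=hsv(c).astype(int);h,s,v=H[...,0],H[...,1],H[...,2]
for b in blobs((h>100)&(h<125)&(s>110),(205,215,230,240)): print(b[1],b[2],np.round(cloud(c,b[0]).mean(0),1))
```

```text
155 155 tilt 0.4497083621516077 2.221046031547664 [612.4976895  138.14441123  76.09680388]
0.45 [[139.0, 336.0], [232.0, 384.0], [422.0, 200.0], [327.0, 156.0]] [280. 268.]
0.484 [[141.0, 339.0], [233.0, 387.0], [421.0, 197.0], [326.0, 153.0]] [280. 268.]
0.51 [[142.0, 341.0], [235.0, 390.0], [419.0, 194.0], [324.0, 151.0]] [280. 268.]
[216.9 221.4]
[214 222   8   3  13] [217.23076923 222.76923077] [421.5 -29.8  34.7]
```

```bash
cat > probe.py <<'E'
from h import *
from bench import manip,vision
st=lambda:(lambda s:print(round(s["clock"],2),np.round(s["tcp_pos"],1),"F",np.round(s["force"],1),"gap",round(s["finger_gap"],1)))(manip.state())
E
python3 - <<'E'
from probe import *
C=np.array([617.,140.9,79.8]);ex,ey,n=face_pose(.472,C);rv=toolrot(ex,ey,n,0)
manip.set_gripper(0,40)
manip.move_pose(C+n*70-ex*25,rv);st()
res=[]
for a in(-30,30):
    base=C+ex*a
    manip.move_linear(base+n*8,velocity=150)
    manip.pause(.15)
    f0=np.mean([manip.state()["force"]@n for _ in range(3)])
    for hh in np.arange(6,-8,-1.):
        manip.move_linear(base+n*hh,velocity=25)
        s=manip.state();f=s["force"]@n-f0
        if f>3.:
            manip.pause(.15);s=manip.state();f=s["force"]@n-f0
            print("hit",a,hh,"F",round(f,2),"h",round((s["tcp_pos"]-C)@n,2), "a",round((s["tcp_pos"]-C)@ex,1));res.append(((s["tcp_pos"]-C)@n+(f-1.5)/1.5,(s["tcp_pos"]-C)@ex));
            break
    st()
    manip.move_linear(base+n*10,velocity=100)
print(res)
if len(res)==2: print("tilt corr",(res[1][0]-res[0][0])/(res[1][1]-res[0][1]))
manip.move_linear(C+n*70-ex*25,velocity=200);st()
E
```

```text
14.26 [563.8 130.3 130.5] F [-0.1 -0.2  0.2] gap 0.2
hit -30 -2.0 F 4.47 h -1.97 a -30.0
17.38 [591.7 136.   64.4] F [-2.3  0.6  3.9] gap -0.0
hit 30 -1.0 F 3.68 h -0.99 a 30.0
20.49 [643.7 146.1  92.5] F [-2.3 -0.2  2.3] gap -0.6
[(np.float64(0.011013834407490819), np.float64(-29.9611564502827)), (np.float64(0.45960567137875463), np.float64(29.972318563395646))]
tilt corr 0.007484829419099822
21.31 [564.3 130.3 130.9] F [ 1.1  0.3 -0.3] gap 0.1
```

The contact probe gives a tilt of about 0.479, and the surface lies within 0.3 mm of the model. Next I'll grasp the slide.

Run:
```python
from probe import *
manip.move_linear((520,110,180),velocity=250)
manip.set_gripper(45)
manip.move_pose((422.3,-26.2,80),down(1.477));st()
manip.move_linear((422.3,-26.2,8),velocity=100);st()
c=vision.read_camera("side");cv2.imwrite("pics/s3.png",cv2.resize(cv2.cvtColor(c["frame"],cv2.COLOR_RGB2BGR)[180:260,180:270],None,fx=7,fy=7))
```

```text
23.19 [423.1 -25.4  80.5] F [ 0.1  1.1 -0.3] gap 45.1
24.06 [422.7 -26.    8.5] F [-0.3  0.   0.1] gap 45.1
```

View pics/s3.png

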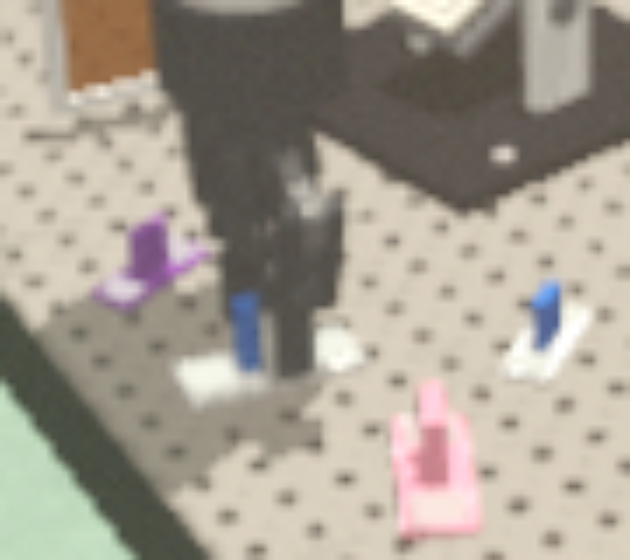

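The near finger at zoom (290,330) stands in front of the blue grip at (247,330), which sits between the fingers. I'll close and lift.

Run:
```python
from probe import *
manip.set_gripper(2,60);st()
manip.move_linear((422.5,-26,110),velocity=120);st()
manip.pause(.2);st()
d={n:vision.read_camera(n) for n in("side","top")};d["tcp"]=manip.state()
pickle.dump(d,open("cam4.pkl","wb"))
cv2.imwrite("pics/s4.png",cv2.resize(cv2.cvtColor(d["side"]["frame"],cv2.COLOR_RGB2BGR)[150:250,180:270],None,fx=6,fy=6))
cv2.imwrite("pics/t4.png",cv2.resize(cv2.cvtColor(d["top"]["frame"],cv2.COLOR_RGB2BGR)[130:250,180:320],None,fx=5,fy=5))
```

```text
24.52 [422.5 -26.3   8.4] F [-3.  -1.2 11.6] gap 8.8
25.52 [422.2 -26.1 109.5] F [-0.2 -0.1 -1. ] gap 9.1
25.72 [422.3 -25.8 109.6] F [-0.2  0.5 -0.4] gap 9.1
```

View pics/s4.png

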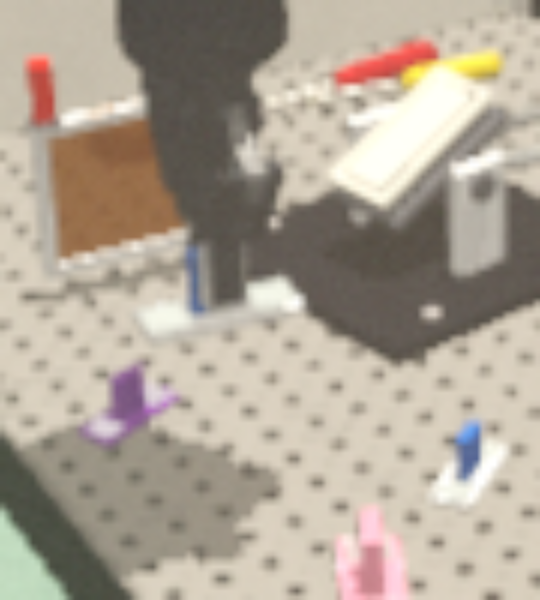

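View pics/t4.png

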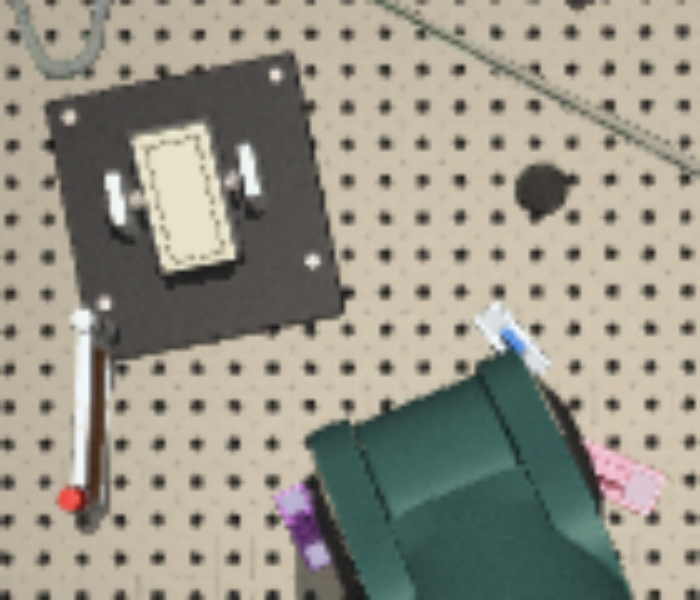

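Run:
```python
from h import *
d=pickle.load(open("cam4.pkl","rb"));c=d["top"]
H=hsv(c).astype(int);h,s,v=H[...,0],H[...,1],H[...,2]
for b in blobs(((h<6)|(h>174))&(s>150)&(v>90),(185,215,205,245)): print(b[1],b[2],onz(c,b[2],143),onz(c,b[2],138))
c=d["side"];t=d["tcp"]["tcp_pos"]
a=1.477-np.pi/2;u=np.array([np.cos(a),np.sin(a),0]);w=np.array([-u[1],u[0],0])
C=t+[0,0,-8+5]
print([(np.round((proj(c,C+u*i+w*j)-[179.5,149.5])*6)).tolist() for i in(-38,38) for j in(-15,15)])
# bench-time estimate in same camera for bias
```

```text
[192 228   5   4  18] [194.         229.33333333] [427.53259527 199.57447316 143.        ] [427.59928561 200.37350627 138.        ]
[[149.0, 336.0], [128.0, 307.0], [305.0, 301.0], [281.0, 273.0]]
```

```bash
cat >> probe.py <<'E'
TILT=.4795
C=np.array([617.,140.9,79.8]);ex,ey,n=face_pose(TILT,C);rv=toolrot(ex,ey,n,0);C=C+n*.23+ey*.5
E
python3 - <<'E'
from probe import *
manip.move_linear((430,-10,170),velocity=200)
manip.move_pose(C+n*70-ex*10,rv);st()
manip.move_linear(C+n*18,velocity=120)
manip.pause(.2)
s=manip.state();f0=s["force"];m0=s["moment"];st();print("err",(s["tcp_pos"]-C)@np.c_[ex,ey,n], np.round((Ro.from_rotvec(rv).inv()*Ro.from_rotvec(s["ee_rot"])).as_rotvec(),4))
for hh in np.arange(12,4,-1.):
    manip.move_linear(C+n*hh,velocity=25);s=manip.state();f=s["force"]-f0;m=s["moment"]-m0
    print(hh,np.round((s["tcp_pos"]-C)@np.c_[ex,ey,n],1),"F xyz",np.round(f@np.c_[ex,ey,n],1),"M",np.round(m@np.c_[ex,ey,n],3))
    if f@n>4.: break
np.save("f0.npy",np.r_[f0,m0])
d={k:vision.read_camera(k) for k in("side","top")};pickle.dump(d,open("cam5.pkl","wb"))
cv2.imwrite("pics/s5.png",cv2.resize(cv2.cvtColor(d["side"]["frame"],cv2.COLOR_RGB2BGR)[130:210,200:300],None,fx=8,fy=8,interpolation=cv2.INTER_CUBIC)[:600])
cv2.imwrite("pics/t5.png",cv2.resize(cv2.cvtColor(d["top"]["frame"],cv2.COLOR_RGB2BGR)[130:250,180:320],None,fx=5,fy=5));st()
E
```

```text
27.22 [576.  132.5 137. ] F [-0.1 -0.4 -1.5] gap 9.0
28.01 [608.7 139.5  96.7] F [-0.7 -0.6 -0.4] gap 9.3
err [ 0.3047913  -0.32118571 18.65963144] [-0.0008 -0.0004  0.0004]
12.0 [-0.2  0.1 11.8] F xyz [-0.6  0.9 -0.1] M [ 0.068 -0.    -0.037]
11.0 [-0.  0. 11.] F xyz [ 1.2  0.6 -0.3] M [ 0.013 -0.033  0.03 ]
10.0 [-0.  0. 10.] F xyz [ 0.4  0.5 -0.9] M [ 0.047 -0.03   0.015]
9.0 [-0.   0.   8.9] F xyz [ 0.5  0.5 -1.1] M [ 0.032 -0.011  0.001]
8.0 [0. 0. 8.] F xyz [0.7 0.7 1.1] M [0.013 0.116 0.004]
7.0 [ 0.1 -0.   7. ] F xyz [0.2 0.3 2.6] M [ 0.045  0.087 -0.028]
6.0 [0. 0. 6.] F xyz [0.4 0.1 4.6] M [-0.005  0.163 -0.007]
30.0 [614.1 140.9  85.3] F [-1.4 -1.2  3.8] gap 9.1
```

View pics/s5.png

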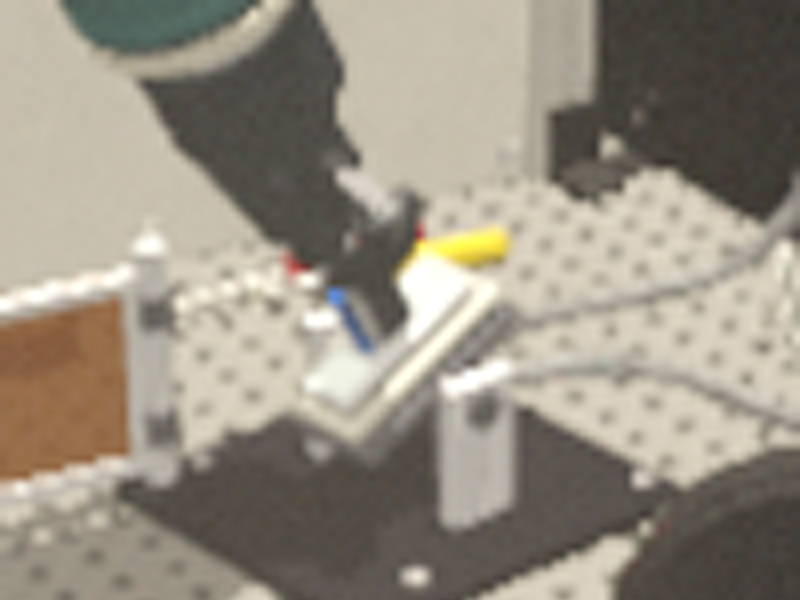

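View pics/t5.png

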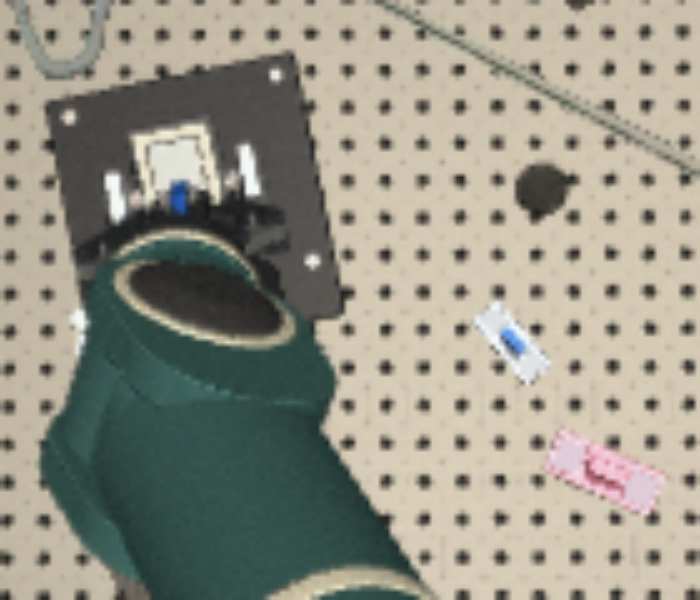

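Run:
```python
from probe import *
d=pickle.load(open("cam5.pkl","rb"))
cv2.imwrite("pics/t5z.png",cv2.resize(d["top"]["frame"][148:176,198:238,::-1],None,fx=18,fy=18,interpolation=cv2.INTER_NEAREST))
fm=np.load("f0.npy");f0,m0=fm[:3],fm[3:]
U=C-n*2.0   # underside centre target
for dt in(0,-.01,-.02,-.03,-.04):
    e,y,nn=face_pose(TILT+dt,C);r=toolrot(e,y,nn,0)
    manip.move_linear(U+nn*8.2,r,velocity=20);manip.pause(.1)
    F=[];M=[]
    for _ in range(4):
        s=manip.state();F.append(s["force"]-f0);M.append(s["moment"]-m0);manip.pause(.03)
    print(dt,round(s["clock"],1),"F",np.round(np.mean(F,0)@np.c_[ex,ey,n],1),"M",np.round(np.mean(M,0)@np.c_[ex,ey,n],3))
```

```text
0 30.4 F [0.4 0.6 3.6] M [ 0.097  0.087 -0.001]
-0.01 30.9 F [0.  0.8 4.5] M [ 0.101 -0.064  0.001]
-0.02 31.4 F [0.3 0.9 4.7] M [ 0.146 -0.112 -0.002]
-0.03 31.9 F [0.5 0.8 5.1] M [ 0.175 -0.144  0.007]
-0.04 32.4 F [0.  0.8 5.4] M [ 0.168 -0.171  0.026]
```

View pics/t5z.png

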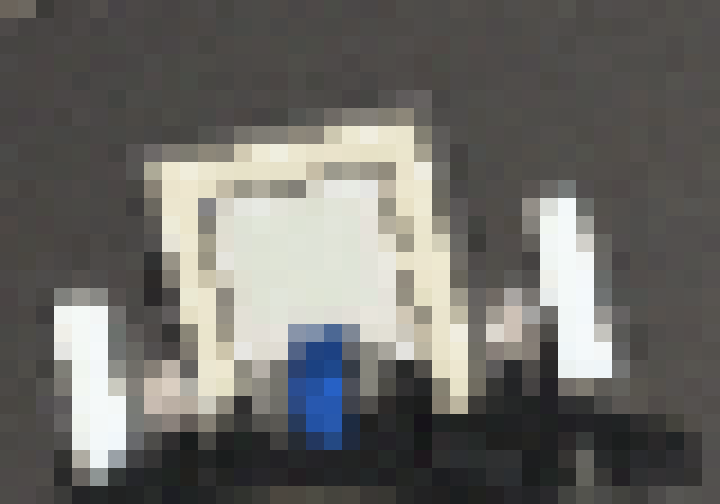

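Run:
```python
from probe import *
def meas(k=6):
    F=[];M=[]
    for _ in range(k):
        s=manip.state();F.append(s["force"]);M.append(s["moment"]);manip.pause(.04)
    return np.mean(F,0),np.mean(M,0)
B=np.c_[ex,ey,n]
e,y,nn=face_pose(TILT-.006,C);r=toolrot(e,y,nn,0)
manip.move_linear(C+nn*14,r,velocity=40);manip.pause(.3);f0,m0=meas();np.save("f0.npy",np.r_[f0,m0])
for pen in(0.,1.,2.,2.6):
    manip.move_linear(C-n*pen+nn*8.2,r,velocity=20);manip.pause(.1)
    F,M=meas(4);print(pen,round(manip.state()["clock"],1),"F",np.round((F-f0)@B,2),"M",np.round((M-m0)@B,3))
U=C-n*2.6
# roll check
for ro in(.012,-.012,0):
    rr=(Ro.from_rotvec(ex*ro)*Ro.from_rotvec(r)); p=U+Ro.from_rotvec(ex*ro).apply(nn*8.2)
    manip.move_linear(p,rr.as_rotvec(),velocity=20);manip.pause(.1)
    F,M=meas(4);print("roll",ro,"F",np.round((F-f0)@B,2),"M",np.round((M-m0)@B,3))
st()
```

```text
0.0 34.0 F [ 0.62 -0.77  0.99] M [-0.15  -0.238 -0.044]
1.0 34.5 F [ 0.97 -0.88  3.08] M [-0.191 -0.297 -0.048]
2.0 35.0 F [ 1.31 -1.08  4.47] M [-0.268 -0.301 -0.025]
2.6 35.6 F [ 1.32 -1.75  5.4 ] M [-0.292 -0.348 -0.014]
roll 0.012 F [0.24 1.12 5.24] M [ 0.188 -0.17   0.028]
roll -0.012 F [-0.38  0.58  5.31] M [ 0.241 -0.048  0.005]
roll 0 F [-0.35 -0.23  5.76] M [ 0.089 -0.058  0.075]
37.12 [614.3 140.8  85. ] F [-3.7 -1.1  4. ] gap 9.1
```

Run:
```python
from probe import *
manip.pause(.3)
d={k:vision.read_camera(k) for k in("side","top")};pickle.dump(d,open("cam6.pkl","wb"))
a=cv2.resize(d["top"]["frame"][146:176,198:238,::-1],None,fx=15,fy=15,interpolation=0)
b=cv2.resize(d["side"]["frame"][150:190,230:270,::-1],None,fx=14,fy=14,interpolation=0)
o=np.zeros((570,600,3),np.uint8);o[:450,:600]=a;cv2.imwrite("pics/t6.png",a);cv2.imwrite("pics/s6.png",b)
s=manip.state();st();print((s["tcp_pos"]-C)@np.c_[ex,ey,n],(s["force"]-np.load("f0.npy")[:3])@n)
c=d["top"];e,y,nn=face_pose(TILT-.006,C);U=C-n*2.6
for nm,P in (("slide top",[U+nn*5+e*38+y*j for j in(15,-15)]),("outline",[C-n*2.6+ex*39+ey*j for j in(16.5,-16.5)])): print(nm,[np.round((proj(c,p)+.5-[198,146])*15).tolist() for p in P])
```

```text
37.52 [614.3 140.8  85. ] F [-2.8 -2.1  3.5] gap 9.0
[ 3.80433580e-03 -1.02361902e-01  5.59293607e+00] 4.905215881866515
slide top [[171.0, 205.0], [312.0, 177.0]]
outline [[163.0, 195.0], [318.0, 164.0]]
```

View pics/t6.png

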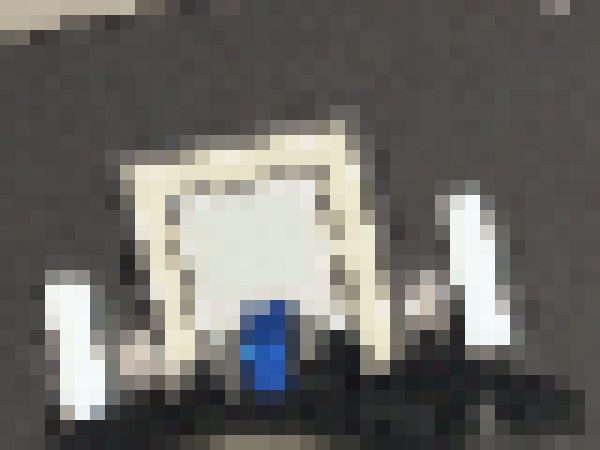

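View pics/s6.png

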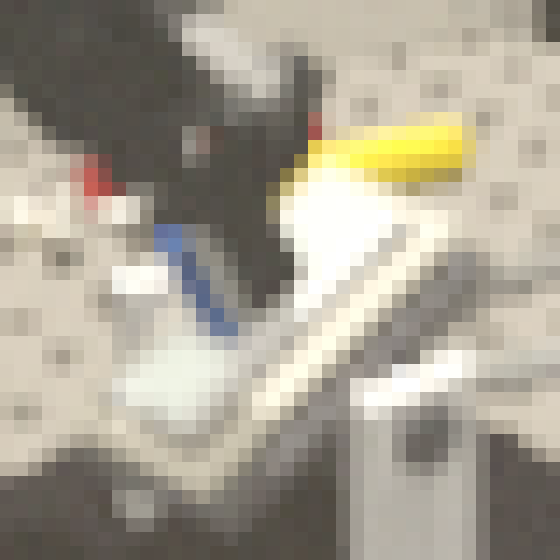

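The top view shows the slide plate (columns 180–316) centred in the outline (172–322), with outline showing on both sides and at the upper end. The side view shows the plate lying on the face with no visible gap, so I'll hand in.

Run:
```python
from probe import *
st();manip.hand_in()
```

```text
37.52 [614.3 140.8  85. ] F [-2.8 -2.1  3.5] gap 9.0
the job is handed in; nothing more can be done
```

The job is handed in at 37.5 s of the 61 s allowed. The slide is still gripped and pressed on the face, and the shield is open.

- **Shield:** I pinched the red handle and swung it to about 1.78 rad (square is 1.57). After release, the top view showed it standing past square.
- **Face:** Two finger touches on it gave a slope of about 0.48 rad. The surface was within 0.3 mm of the position found in the images.
- **Slide:** I took the larger blue-grip slide, lifted it level and pressed it on the face with about 5 N, roughly 2.6 mm into the spring travel. In the last top view its visible upper half sat centred in the outline to within half a pixel (about 1.5 mm). The arm hid the lower half.
- **Bystanders:** I did not handle the lens cap, tape roll or carton, or any look-alike, but I did not check them again at the end.

**Checks that were weaker or disagreed:**
- **Flushness:** The first pitch scan gave a clear zero in the moment 0.006 rad below the probed slope, and I used that. A second series of moment readings drifted by about 0.2 N m and could not confirm it. I put flushness at about 0.01 rad, and the pictures show no gap.
- **Side camera:** It read 2–4 mm off the top camera and gave a slope of 0.45 rad, so I trusted the touches instead.

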